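# Load the masking tape from the back of the tape dowel

### The arm

A 6-joint arm with a two-finger parallel gripper is mounted at the origin on a cart in front of the work surface, level with it; the furniture and walls round the work are solid. World frame = base frame: x ahead of the robot, y to its left, z up, the work surface at z = 0. Lengths are in m, angles in rad, forces in N, time in s.
With the tool pointing down it reaches from about 0.275 to 0.875 m from the base axis. Payload 12.5 kg.
Tool frame: the origin (TCP) lies at the very end of the fingers, on their centre line; the grasp point (between the pads) lies 19 mm behind it; z points along the fingers, y is the line along which they close (so a half turn about z gives the same grasp; the last joint's range is limited). The gripper opens to 85 mm and grips with 20 to 120 N. Pads are 22 mm wide; open, the fingers measure 114 mm over their backs; the gripper's body (76 mm by 85 mm) begins 54 mm behind the grasp point. The pads swing forward as they close: fully open they stand 13 mm farther back than shut.
Start: joints at [-1.364, 0.351, 1.652, -0, 1.139, -0.085], TCP at [0.158, -0.527, 0.202] pointing down, gripper open.
Joint ranges: [-2.75, 2.75], [-0.79, 2.1], [0.01, 2.65], [-1.57, 4.71], [0.07, 3.14], [-2.87, 2.87]. Speed limits (rad/s): [2.22, 2.22, 2.79, 3.14, 3.14, 3.14].

### API

Orientations are given as a rotation vector (axis times angle).
In Python, from plant import arm, hand, kin, viewer, workorder gives the robot as it stands. The module is installed in compiled form; this text tells all that it offers. Calls block until the motion is done:
- arm.move_pose(position, orientation): joint-space move of the TCP to a pose.
- arm.move_straight(position, ori=None, vel=0.15, f_stop=None): straight line of the TCP; ori=None keeps the orientation; vel is the mean speed in m/s. With f_stop (N) it stops when the force on the tool has changed by that much, and returns True; else False.
- arm.movej(angles): joint-space move.
- hand.grip(opening, force=None): finger opening in m; force is the grip in N (None keeps the last); returns when the fingers have stopped.
- arm.wait(seconds).
- kin.inverse_kinematics(position, orientation): joint angles nearest the present ones, or None.
- arm.sense(): the state.
- viewer.get_image(name): name is "scene" or "top" or "wrist"; returns a dict with "pixels" (400x640x3 uint8, red, green, blue), "K" (3x3 intrinsics, pixels), "R" (3x3) and "t" (3): a world point X has camera coordinates R X + t; the wrist camera has in their place "tool_from_camera" (4x4, takes a point from camera to tool coordinates, whose origin is the TCP and whose axes are the flange's). Camera axes: x right, y down, z forward; pixel columns grow to the right and rows downward; lengths in m; the calibration is good to about 2 mm. A picture is of the moment at which its call begins: read the wrist's pose just before it. There is no depth.
A pose or a line that the arm cannot do raises arm.PlanningError and nothing moves.
- workorder.job_done(): hands the job in; it is judged then, once.
The state is a dict: "time": time; "joints": joint angles; "qd": joint speeds; "joint_efforts": joint torques, N m; "ee_pos": TCP position; "ee_rot": TCP orientation; "wrist_force": force on the tool from outside, world axes, zero at the start; "wrist_torque": the same for the moment, N m; "gripper_width": finger opening in m; "gripper_force": force on a finger pad.
Only numpy, scipy, OpenCV 4.12 (cv2) and the standard library are available. Lean on these libraries where they do the work, as an engineer would, in place of code of your own. Each camera call takes 0.05 s, during which the arm holds its last target. There are 200 camera calls.

### The job

I need the tan masking tape in the bench dispenser, but it hangs at the back of the tape dowel, behind the blue and the red roll. Slide those two off and stand them on edge in the blue parts tray, one in each bay, seat the tan roll in the dispenser's well, then hang the blue and the red roll back on the dowel where each of them was. Do not knock over the screw jar or the paint tin.

Things in the scene. Friction and masses are not known exactly. Their poses are not given: they have to be found in the camera images.
- tan_roll: Tan masking tape roll, 100 mm across, 25 mm wide, hole 80 mm. Always the one nearest the dowel's upright. Origin: middle of the roll; own x axis along the roll's axis; its turn about x means nothing. 0.15 kg. Hangs with the dowel against the top of its hole: pinch its flat faces from above by the outer 8 mm only, deeper the fingertips meet the dowel.
- blue_roll: Blue tape roll, 72 mm across, 20 mm wide, hole 45 mm; hangs in front of the tan roll, before or behind the red one. Origin: middle of the roll; own x axis along the roll's axis; its turn about x means nothing. 0.15 kg. Hangs with the dowel against the top of its hole: pinch its flat faces from above by the outer 11 mm only, deeper the fingertips meet the dowel.
- red_roll: Red tape roll, 84 mm across, 21 mm wide, hole 45 mm; hangs in front of the tan roll, before or behind the blue one. Origin: middle of the roll; own x axis along the roll's axis; its turn about x means nothing. 0.15 kg. Hangs with the dowel against the top of its hole: pinch its flat faces from above by the outer 15 mm only, deeper the fingertips meet the dowel.
- dowel_end (a point): Centre of the free end of the fixed tape dowel: level wooden bar 16 mm thick, 190 mm long, 128 mm above the bench, held by a wooden upright (top at 143 mm). x runs from the free end along the bar to the upright, z up. Rolls hang 30 to 40 mm apart; they leave and go on over the free end only, lifted about 14 mm (blue, red) or 30 mm (tan) so that bar and hole are concentric.
- well (a point): Middle of the tan roll when seated in the fixed grey bench tape dispenser, 85 mm above the bench. Lowered from above between two cheeks (84 mm high, 41 mm apart) it stands on edge on two black rollers, its top at 135 mm. Its axis lies along this frame's y; x points away from the steel cutter (88 mm off, 58 mm high); z up. The base is 164 x 62 mm.
- bay_left (a point): Centre, at rim height, of the +y bay of the fixed blue parts tray (70 mm in x, 128 in y, 32 high, walls 4 mm; two bays of 62 x 58 mm inside). A roll stands on edge in a bay, axis along this frame's y, resting on the rims of the two walls across x: the blue roll's middle is then about 18 mm, the red one's 28 mm above this point. Either roll in either bay.
- bay_right (a point): Centre, at rim height, of the -y bay of the same tray, 62 mm from the other; all else as there.
- screw_jar: Bystander: clear jar of screws, red lid, 66 mm across, 96 mm high, loose on the bench; origin at the centre of its underside, z up. Not to be knocked over.
- paint_tin: Bystander: small white and grey paint tin, 68 mm across, 72 mm high, loose on the bench; origin at the centre of its underside, z up. Not to be knocked over.

How it is judged:
By the outcome, as a careful person would: the job done as asked, in the order asked, and still so for the second after the job is handed in, with the robot touching nothing.
It also fails if it takes over 134 s, if anything falls off the work surface, if the arm or the gripper's body presses on something with over 40 N, if the wrist force passes 120 N, or if a joint passes its speed limit or range.

## Working session

There is one attempt and no reset: what is moved stays moved. The work goes in short steps, each a Python script; the robot and the scene stay as the last script left them, time stands still between calls to the robot, and variables do not carry over. Pictures are saved under pics/ and viewed, at most 18 in all, crops included, and the job is handed in when it is done.

```bash
mkdir -p pics
python3 - <<'E'
from plant import arm,viewer
import cv2,numpy as np
for n in ("scene","top"):
    d=viewer.get_image(n); cv2.imwrite(f"pics/{n}0.png",d["pixels"][:,:,::-1])
    np.savez(f"pics/{n}0.npz",**{k:d[k] for k in("pixels","K","R","t")})
    print(n,d["K"].tolist(),np.round(d["R"],3).tolist(),np.round(-d["R"].T@d["t"],3))
s=arm.sense();print(s["time"],s["ee_pos"],s["ee_rot"],s["gripper_width"])
E
```

```text
scene [[515.5136847654077, 0.0, 326.5031845014858], [0.0, 515.5136847654077, 212.43712400398022], [0.0, 0.0, 1.0]] [[0.821, -0.571, 0.023], [-0.293, -0.455, -0.841], [0.491, 0.683, -0.541]] [-0.143 -1.017  0.865]
top [[365.3001028423521, 0.0, 317.4502111204169], [0.0, 365.3001028423521, 201.26038690376927], [0.0, 0.0, 1.0]] [[0.001, -1.0, -0.007], [-0.977, 0.0, -0.215], [0.215, 0.007, -0.977]] [ 0.352 -0.077  1.008]
0.1 [ 0.15817517 -0.52641533  0.20121396] [-3.10714885e+00 -4.56617036e-01  9.83091164e-05] 0.0857645567453779
```

View pics/scene0.png

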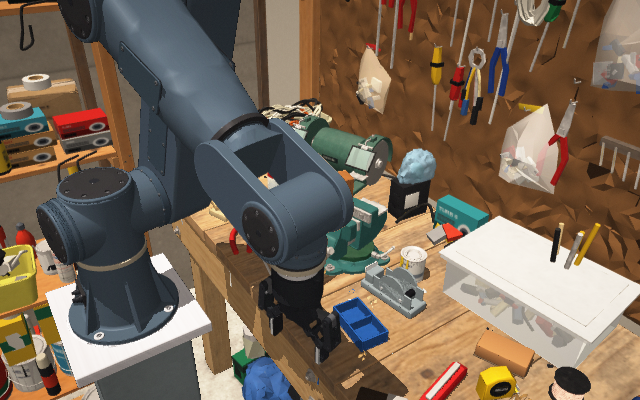

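View pics/top0.png

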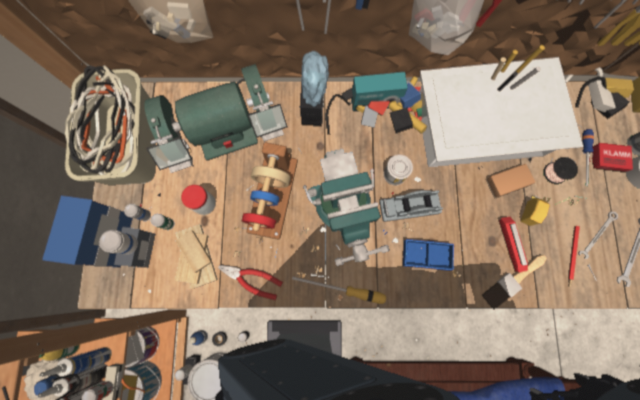

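The top view shows the dowel with red in front (260,219), blue in the middle (265,198) and tan at the back (271,172). The jar is at (195,198), the tin at (399,167), the dispenser at (410,205) and the tray at (428,254). A vise stands between the dowel and the dispenser.

```bash
cat > h.py <<'E'
import numpy as np,cv2
from scipy.spatial.transform import Rotation as Ro
def ray(d,px):
    v=d["R"].T@(np.linalg.inv(d["K"])@[px[0],px[1],1.]); return -d["R"].T@d["t"],v/np.linalg.norm(v)
def onz(d,px,z):
    c,v=ray(d,px); return c+v*(z-c[2])/v[2]
def meet(rays):
    A=sum(np.eye(3)-np.outer(v,v) for c,v in rays);b=sum((np.eye(3)-np.outer(v,v))@c for c,v in rays)
    p=np.linalg.solve(A,b); return p,[np.linalg.norm(np.cross(p-c,v)) for c,v in rays]
def proj(d,X):
    q=d["K"]@(d["R"]@np.asarray(X)+d["t"]); return q[:2]/q[2]
def down(yaw): # tool pointing down, tool y axis (closing line) at angle yaw+90deg
    return (Ro.from_euler('z',yaw)*Ro.from_rotvec([np.pi,0,0])).as_rotvec()
def wrist(arm,viewer,name):
    s=arm.sense(); d=viewer.get_image("wrist"); T=np.eye(4);T[:3,:3]=Ro.from_rotvec(s["ee_rot"]).as_matrix();T[:3,3]=s["ee_pos"]
    M=np.linalg.inv(T@d["tool_from_camera"]); d["R"],d["t"]=M[:3,:3],M[:3,3]
    cv2.imwrite(f"pics/{name}.png",d["pixels"][:,:,::-1]); np.savez(f"pics/{name}.npz",**{k:d[k] for k in("pixels","K","R","t")}); return d
def load(n): return dict(np.load(f"pics/{n}.npz"))
E
python3 - <<'E'
from h import *
from plant import viewer,kin
d=load("top0")
for n,p,z in [("end",(260,227),.128),("upright",(270,150),.143),("tan",(271,172),.15),("jar",(195,196),.096),("tin",(399,166),.072),("well",(412,205),.06),("tray",(428,254),.032),("vise",(345,200),.15),("cab",(430,165),.15)]:
    print(n,onz(d,p,z).round(3))
w=viewer.get_image("wrist");print(w["tool_from_camera"].round(3).tolist(),w["K"].round(1).tolist())
cv2.imwrite("pics/top0c.png",cv2.resize(d["pixels"][120:280,180:460,::-1],None,fx=2.8,fy=2.8,interpolation=2))
for y in(0,.2):print(kin.inverse_kinematics([.45,y,.4],down(0)))
E
```

```text
end [0.481 0.069 0.128]
upright [0.674 0.048 0.143]
tan [0.614 0.043 0.15 ]
jar [0.566 0.244 0.096]
tin [ 0.654 -0.289  0.072]
well [ 0.55  -0.321  0.06 ]
tray [ 0.423 -0.363  0.032]
vise [ 0.544 -0.137  0.15 ]
cab [ 0.631 -0.347  0.15 ]
[[0.0, -0.955, -0.298, 0.076], [1.0, 0.0, -0.0, 0.001], [0.0, -0.298, 0.955, -0.171], [0.0, 0.0, 0.0, 1.0]] [[331.7, 0.0, 313.5], [0.0, 331.7, 204.2], [0.0, 0.0, 1.0]]
[-1.03518118e-01  2.24015493e-02  1.57281445e+00 -4.44089210e-16
  1.54637666e+00  1.46727821e+00]
[ 3.23656244e-01  1.09488056e-01  1.47932829e+00 -4.44089210e-16
  1.55277631e+00  1.89445257e+00]
```

View pics/top0c.png

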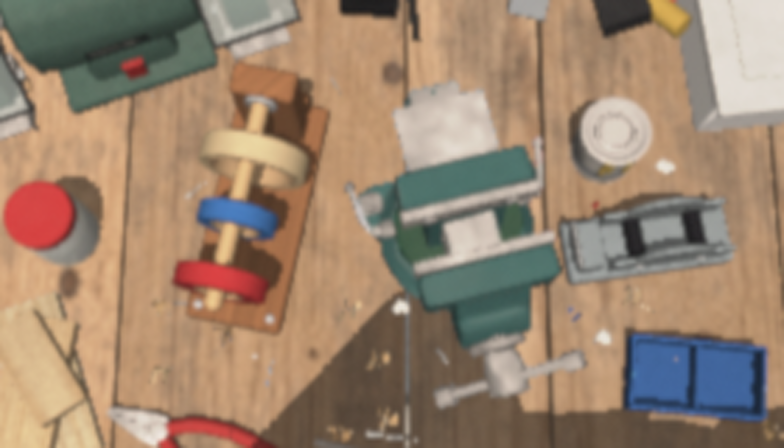

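The zoomed crop confirms this. The tan, blue and red centrelines are at about (255,155), (237,218) and (222,283), the dowel end at (213,303) and the upright at (265,80). Next I'll go high and look with the wrist camera.

Run:
```python
from h import *
from plant import arm,viewer,kin
o=down(np.pi/2)
arm.move_straight([.158,-.526,.38],vel=.3)
for n,p in [("d1",[.47,-.28,.36]),("d2",[.47,-.36,.36]),("w1",[.57,.13,.36]),("w2",[.50,.06,.36])]:
    try:
        arm.move_pose(p,o); arm.wait(.15); wrist(arm,viewer,n); s=arm.sense(); print(n,s["time"],s["joints"].round(2),s["ee_pos"].round(3))
    except arm.PlanningError as e: print(n,e)
a=[cv2.imread(f"pics/{n}.png") for n in("d1","w1")]
cv2.imwrite("pics/m1.png",cv2.resize(np.vstack(a),None,fx=.75,fy=.75,interpolation=cv2.INTER_AREA))
```

```text
d1 2.5667 [-0.62  0.23  1.42 -0.    1.48 -0.62] [ 0.47  -0.281  0.36 ]
d2 3.1833 [-0.73  0.32  1.3   0.    1.51 -0.73] [ 0.47  -0.359  0.36 ]
w1 5.2 [ 0.14  0.31  1.32 -0.    1.51  0.14] [0.57  0.129 0.36 ]
w2 5.8833 [0.03 0.15 1.53 0.   1.47 0.03] [0.501 0.06  0.36 ]
```

View pics/m1.png

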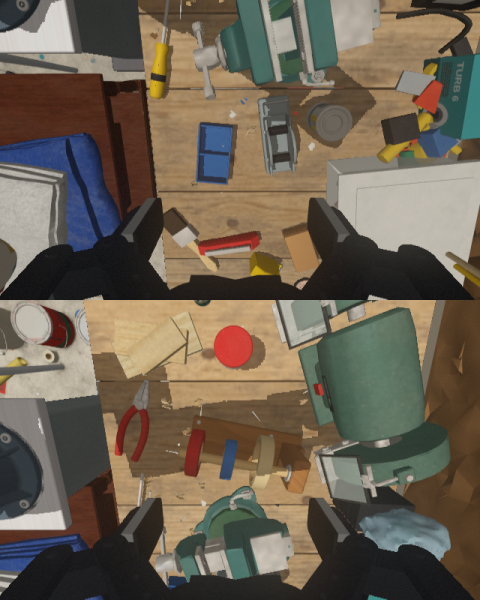

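The upper half (d1) shows the tray at about (215,152) and the dispenser at (278,135), with the tin at (330,122). The lower half (w1) shows the rolls on the dowel with red at (195,452), blue at (228,459) and tan at (263,460), and the upright on the right. I'll zoom in on these at full resolution.

Run:
```python
from h import *
a=load("w1")["pixels"][140:270,230:430,::-1]; b=load("d1")["pixels"][110:260,240:440,::-1]
cv2.imwrite("pics/m2.png",np.vstack([cv2.resize(a,None,fx=2,fy=2,interpolation=2) if 0 else cv2.resize(i,None,fx=2.1,fy=2.1,interpolation=2) for i in(a,b)]))
c=load("w2")["pixels"][110:280,260:520,::-1];cv2.imwrite("pics/m3.png",cv2.resize(c,None,fx=3,fy=3,interpolation=2))
```

```text
(no output)
```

View pics/m2.png

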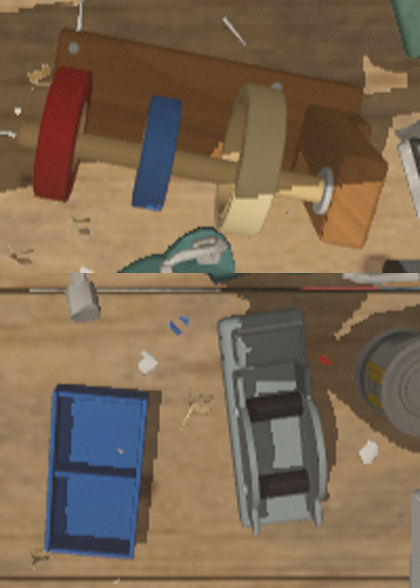

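View pics/m3.png

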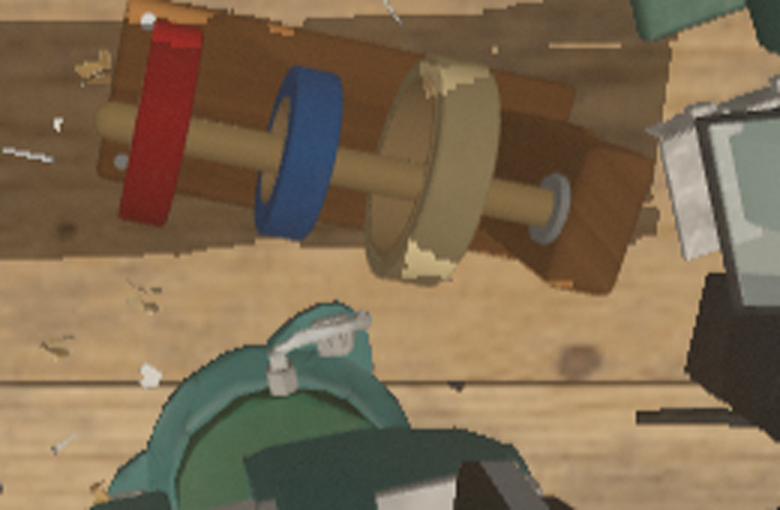

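The rolls, dowel and dispenser are clear. In the m2 lower half, the cutter end is at the top (270,320) and the rollers are at (275,405) and (285,484), so the well's x points to world -y. Next I'll measure.

```bash
cat > meas.py <<'E'
from h import *
D={n:load(n) for n in("w1","w2","d1","d2","top0")}
def mask(d,c):
    h=cv2.cvtColor(d["pixels"],cv2.COLOR_RGB2HSV); H,S,V=h[...,0],h[...,1],h[...,2]
    return {"red":((H<6)|(H>174))&(S>150)&(V>50),"blue":(abs(H.astype(int)-109)<9)&(S>130)&(V>50),"tan":(H>15)&(H<28)&(S>55)&(S<125)&(V>90)}[c]
if __name__=="__main__":
    E=dict(w1=(240.5,204),w2=(293,151),top0=(256,228)); W=dict(w1=(383,229.5),w2=(443.7,179.3))
    for q in(E,W):
        p,r=meet([ray(D[n],x) for n,x in q.items()]);print("pt",p.round(4),np.round(r,4),[onz(D[n],x,.128).round(4).tolist() for n,x in q.items()])
    e=np.mean([onz(D[n],x,.128) for n,x in E.items() if n!="top0"],0);w=np.mean([onz(D[n],x,.128) for n,x in W.items()],0)
    u=(w-e)/np.linalg.norm(w-e);print("e",e.round(4),"u",u.round(4),"yaw",np.arctan2(u[1],u[0]))
    for c,z in(("red",.1555),("blue",.1495),("tan",.146)):
        for n in("w1","w2"):
            s=np.arange(-.02,.2,.0005);px=np.array([proj(D[n],e+u*k+[0,0,z-.128]) for k in s]).round().astype(int)
            m=mask(D[n],c)[px[:,1],px[:,0]];cc=-D[n]["R"].T@D[n]["t"]
            print(c,n,"cam s",((cc-e)@u).round(3),"on",s[m].min().round(4) if m.any() else None,s[m].max().round(4) if m.any() else None,m.sum()*.5)
    for n in("d1","d2","top0"):
        d=D[n];m=mask(d,"blue").astype(np.uint8);c0=proj(d,[.423,-.363,.032]);
        k=cv2.connectedComponents(cv2.morphologyEx(m,cv2.MORPH_CLOSE,np.ones((5,5))))[1];l=k[int(c0[1]),int(c0[0])]
        if l==0: l=np.bincount(k[int(c0[1])-12:int(c0[1])+12,int(c0[0])-12:int(c0[0])+12].ravel())[1:].argmax()+1
        f=max(cv2.findContours((k==l).astype(np.uint8),0,2)[0],key=cv2.contourArea)[:,0]
        P=np.array([onz(d,x,.032)[:2] for x in f],np.float32);b=cv2.minAreaRect(P*1000);print("tray",n,b,cv2.boundingRect(f))
    for n in("d1","d2"):
        d=D[n];c0=proj(d,[.55,-.32,.04]).astype(int);print(n,c0)
        cv2.imwrite(f"pics/z{n}.png",cv2.resize(d["pixels"][c0[1]-60:c0[1]+60,c0[0]-60:c0[0]+60,::-1],None,fx=3.3,fy=3.3,interpolation=2))
    cv2.imwrite("pics/m4.png",np.hstack([cv2.imread("pics/zd1.png"),cv2.imread("pics/zd2.png")]))
E
python3 meas.py
```

```text
pt [0.4774 0.0784 0.1289] [0.001  0.0016 0.0013] [[0.4774, 0.0792, 0.128], [0.4759, 0.0776, 0.128], [0.4788, 0.0784, 0.128]]
pt [0.6615 0.0436 0.1285] [0.0011 0.0011] [[0.6609, 0.0442, 0.128], [0.6625, 0.0426, 0.128]]
e [0.4766 0.0784 0.128 ] u [ 0.9826 -0.1856  0.    ] yaw -0.18666353782879266
red w1 cam s 0.069 on 0.014 0.034 20.5
red w2 cam s 0.013 on 0.013 0.0325 20.0
blue w1 cam s 0.069 on None None 0.0
blue w2 cam s 0.013 on 0.0745 0.0835 7.0
tan w1 cam s 0.069 on -0.02 0.1885 139.0
tan w2 cam s 0.013 on -0.02 0.1815 135.0
tray d1 ((423.7467956542969, -365.47540283203125), (124.64485168457031, 68.25933837890625), 84.52296447753906) (262, 167, 48, 78)
tray d2 ((423.8336486816406, -365.67376708984375), (126.0508804321289, 68.50758361816406), 84.54409790039062) (259, 113, 51, 87)
tray top0 ((422.75616455078125, -362.0653076171875), (124.4740982055664, 67.5702133178711), 84.3761215209961) (404, 240, 48, 30)
d1 [366 179]
d2 [368 126]
```

View pics/m4.png

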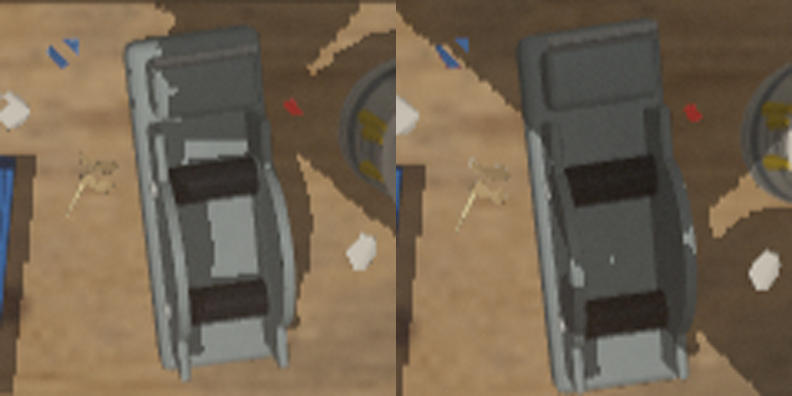

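Dowel end (0.4766, 0.0784) is confirmed by triangulation: z is 0.129 and the length 0.187. Next I'll settle the blue and tan axial positions from colours along the crown line, and the well from its cheeks.

Run:
```python
from meas import *
e=np.array([.4766,.0784,.128]);u=np.array([.9826,-.1856,0])
for c,z,a,b in(("blue",.1495,.06,.11),("tan",.146,.1,.17)):
    for n in("w1","w2","top0"):
        s=np.arange(a,b,.0025);px=np.array([proj(D[n],e+u*k+[0,0,z-.128]) for k in s]).round().astype(int)
        h=cv2.cvtColor(D[n]["pixels"],cv2.COLOR_RGB2HSV)[px[:,1],px[:,0]]
        print(c,n,' '.join(f"{k*1000:.0f}:{x[0]},{x[1]},{x[2]}" for k,x in zip(s,h)))
for z,a,b in((.084,(377.7,190.8),(379.1,140)),(.035,(370.8,173.8),(373.2,120.5)),(.035,(375.4,210.2),(377.7,160.8))):
    print(onz(D["d1"],a,z).round(4),onz(D["d2"],b,z).round(4),meet([ray(D["d1"],a),ray(D["d2"],b)])[0].round(4))
```

```text
blue w1 60:17,110,178 62:17,114,164 65:18,118,143 68:16,116,160 70:17,119,150 73:17,117,105 75:109,124,103 78:109,121,105 80:108,124,107 83:108,129,105 85:108,120,104 88:108,123,104 90:109,120,104 93:16,78,118 95:17,123,124 98:16,125,131 100:17,120,128 103:17,122,151 105:16,116,136 108:17,121,124
blue w2 60:17,126,123 62:18,126,125 65:18,124,125 68:17,124,123 70:17,119,126 73:110,108,80 75:107,132,104 78:107,139,103 80:108,131,105 83:108,130,106 85:108,117,105 88:108,118,104 90:108,121,105 93:18,122,125 95:17,120,127 98:17,123,124 100:19,123,124 103:18,120,127 105:18,124,125 108:17,118,128
blue top0 60:18,104,225 62:17,105,222 65:16,106,218 68:16,100,217 70:6,39,158 73:109,106,164 75:107,150,184 78:107,156,190 80:107,155,191 83:107,153,190 85:107,150,189 88:107,140,180 90:129,29,143 93:15,90,195 95:16,107,215 98:16,110,213 100:18,103,227 103:18,103,227 105:17,105,224 108:17,107,220
tan w1 100:17,121,118 103:17,120,125 105:18,123,118 108:18,124,119 110:17,119,122 113:17,120,121 115:18,120,121 118:17,124,119 120:18,120,119 123:18,119,122 125:19,124,138 128:17,114,147 130:18,113,147 133
[... 639 characters left out ...]
129 168:18,123,129 170:18,121,129
tan top0 100:18,102,229 103:18,103,227 105:17,105,224 108:17,107,220 110:18,104,229 113:18,103,227 115:17,104,225 118:17,105,222 120:18,102,229 123:18,103,227 125:17,106,222 128:16,106,205 130:17,95,198 133:19,85,226 135:21,80,233 138:22,77,234 140:21,80,234 143:21,80,234 145:21,79,233 148:21,79,233 150:21,80,233 153:20,82,229 155:17,95,213 158:17,104,216 160:17,106,221 163:16,106,218 165:16,109,212 168:18,104,226 170:17,105,223
[ 0.5591 -0.3254  0.084 ] [ 0.5577 -0.3339  0.084 ] [ 0.569  -0.3399  0.03  ]
[ 0.5569 -0.3118  0.035 ] [ 0.557  -0.3113  0.035 ] [ 0.5565 -0.3112  0.0376]
[ 0.567  -0.3702  0.035 ] [ 0.567  -0.3703  0.035 ] [ 0.5671 -0.3704  0.0343]
```

Axial positions from the dowel end are red 23 mm, blue 82 mm and tan 142 mm, with gaps of about 38 mm, which fits. The well is at about (0.561, -0.341) with its axis at +9.8°. The tray is at (0.4237, -0.3655) with yaw -5.5°. Next I'll move red.

```bash
cat > act.py <<'E'
from h import *
from plant import arm,hand,viewer,kin
e=np.array([.4766,.0784,.128]);u=np.array([.9826,-.1856,0]);Z=np.array([0,0,1.])
S=dict(red=.0233,blue=.082,tan=.142); W=dict(red=.021,blue=.020,tan=.025)
GZ=dict(red=.1415,blue=.1395,tan=.139); LIFT=dict(red=.0145,blue=.0145,tan=.0305)
OFF=dict(red=.028,blue=.026,tan=.043)   # TCP above roll centre
TY=np.radians(-5.5); ty=np.array([-np.sin(TY),np.cos(TY),0]); tray=np.array([.4237,-.3655,0])
BAY=dict(red=tray-.031*ty,blue=tray+.031*ty); BZ=dict(red=.060,blue=.050)
OD,OT=down(np.arctan2(u[1],u[0])+np.pi/2),down(TY)
HI=.36
def say(t): s=arm.sense();print(t,"t%.1f"%s["time"],s["ee_pos"].round(4),"w%.4f"%s["gripper_width"],"gf%.0f"%s["gripper_force"],s["wrist_force"].round(1))
def at(s,z): return e+u*s+Z*(z-.128)
def off_dowel(c):
    hand.grip(W[c]+.018); arm.move_pose(at(S[c],.25),OD)
    arm.move_straight(at(S[c],.17),vel=.2); say("above")
    hit=arm.move_straight(at(S[c],GZ[c]),vel=.05,f_stop=8); say(f"down hit={hit}")
    hand.grip(W[c]-.006,60); say("gripped")
    arm.move_straight(at(S[c],GZ[c]+LIFT[c]),vel=.06); say("lifted")
    arm.move_straight(at(-.06,GZ[c]+LIFT[c]),vel=.12); say("off")
    arm.move_straight(at(-.06,HI),vel=.25)
def put(c,p,z,ori,up=HI): # p: xy of roll centre, z: seated centre height
    q=np.array([p[0],p[1],0]); t=z+OFF[c]
    arm.move_pose(q+Z*max(t+.08,.25),ori); arm.move_straight(q+Z*(t+.006),vel=.15); say("over")
    hit=arm.move_straight(q+Z*(t-.004),vel=.02,f_stop=4); say(f"set hit={hit}")
    hand.grip(W[c]+.014); say("released"); arm.move_straight(q+Z*up,vel=.2)
def from_tray(c):
    q=BAY[c]; t=BZ[c]+OFF[c]; hand.grip(W[c]+.018); arm.move_pose(q+Z*.25,OT); arm.move_straight(q+Z*t,vel=.12)
    hand.grip(W[c]-.006,60); say("gripped"); arm.move_straight(q+Z*HI,vel=.2)
def hang(c):
    z=GZ[c]+LIFT[c]; arm.move_pose(at(-.06,HI),OD); arm.move_straight(at(-.06,z),vel=.2); arm.wait(.3)
    arm.move_straight(at(S[c],z),vel=.1,f_stop=12); say("on")
    hit=arm.move_straight(at(S[c],GZ[c]-.003),vel=.03,f_stop=4); say(f"hung hit={hit}")
    hand.grip(W[c]+.018); say("released"); arm.move_straight(at(S[c],.25),vel=.2)
E
python3 - <<'E'
from act import *
off_dowel("red")
wrist(arm,viewer,"r1")
d=viewer.get_image("top");cv2.imwrite("pics/r1t.png",np.hstack([cv2.resize(d["pixels"][120:280,180:330,::-1],None,fx=2.5,fy=2.5),cv2.imread("pics/r1.png")[:,220:460][:400]]))
E
```

```text
above t7.5 [0.5008 0.074  0.1719] w0.0394 gf0 [ 0.7  0.4 -0.2]
down hit=False t8.2 [0.4996 0.0741 0.1416] w0.0390 gf0 [-0.  -0.9 -0.5]
gripped t8.5 [0.4996 0.0741 0.1416] w0.0151 gf0 [ 0.5  0.4 -0.2]
lifted t8.9 [0.4997 0.0741 0.1565] w0.0151 gf0 [-0.2  0.2  0.6]
off t9.8 [0.4183 0.0895 0.1561] w0.0149 gf0 [ 0.3 -0.1 -0.5]
```

View pics/r1t.png

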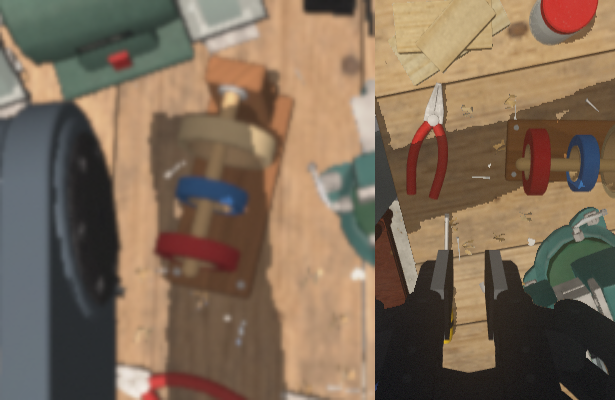

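The fingers closed to 15 mm on nothing, and red still hangs undisturbed. The wrist view puts the fingertips near row 250, which suggests they end well behind the TCP I assumed. I'll look closely before retrying.

Run:
```python
from h import *
a=cv2.imread("pics/r1.png");cv2.imwrite("pics/r1c.png",cv2.resize(a[180:400,190:450],None,fx=2.5,fy=2.5,interpolation=2))
```

```text
(no output)
```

View pics/r1c.png

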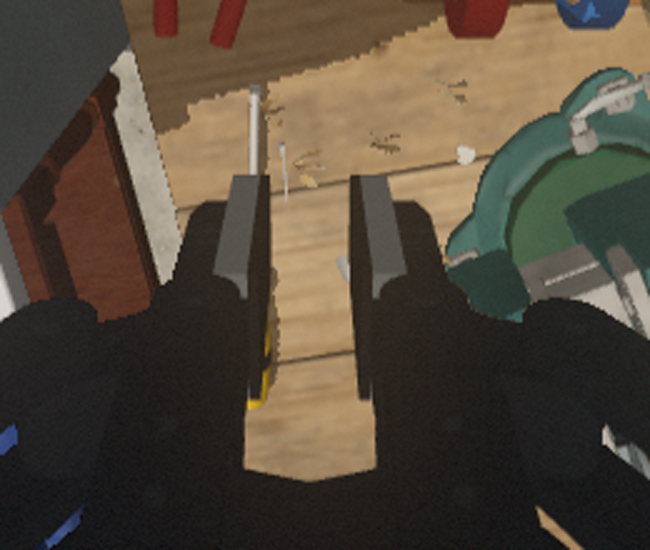

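The pad tips' front edge is at rows 250–290. The 15 mm gap spans 32 px, so the tip depth is about 0.155 m and the tips really do end some 30 mm short of the reported TCP. I'll calibrate this by a guarded touch on the dowel (top at 0.136) with the fingers straddling red, then back off and grip.

Run:
```python
from act import *
hand.grip(.039); arm.move_pose(at(S["red"],.2),OD); arm.move_straight(at(S["red"],.15),vel=.2); arm.wait(.2);say("above")
hit=arm.move_straight(at(S["red"],.100),vel=.025,f_stop=5); say(f"down hit={hit}")
wrist(arm,viewer,"r2")
cv2.imwrite("pics/r2c.png",cv2.resize(cv2.imread("pics/r2.png")[150:380,180:460],None,fx=2.3,fy=2.3,interpolation=2))
```

```text
above t12.6 [0.5003 0.0742 0.1517] w0.0392 gf0 [ 0.4 -0.4 -0.1]
down hit=True t14.2 [0.4996 0.0741 0.1048] w0.0389 gf4 [-2.3 -0.7  7.2]
```

View pics/r2c.png

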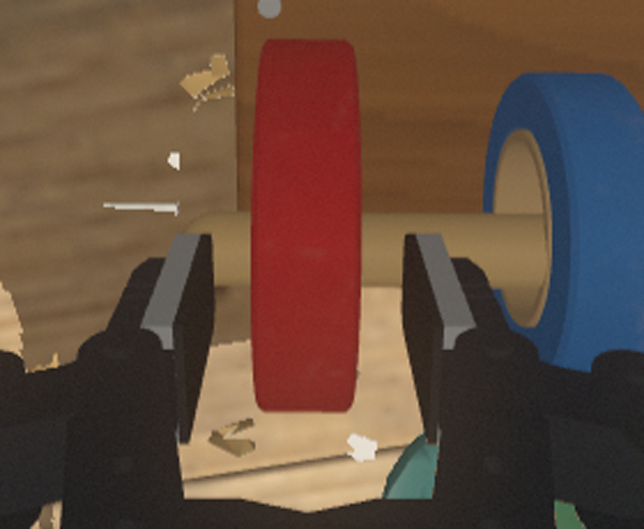

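Tips touched the dowel at TCP z 0.1048, so they end 31 mm above the TCP, as the camera also suggested. The picture shows red centred between the pads. I'll update the heights and grip.

```bash
python3 - <<'E'
s=open('act.py').read()
s=s.replace('GZ=dict(red=.1415,blue=.1395,tan=.139)','GZ=dict(red=.109,blue=.109,tan=.1085)').replace('OFF=dict(red=.028,blue=.026,tan=.043)','OFF=dict(red=-.0045,blue=-.0045,tan=.0125)')
s=s.replace('arm.move_straight(at(S[c],.17),vel=.2)','arm.move_straight(at(S[c],.14),vel=.2)').replace('HI=.36','HI=.33')
open('act.py','w').write(s)
E
python3 - <<'E'
from act import *
c="red"
arm.move_straight(at(S[c],GZ[c]),vel=.05);hand.grip(W[c]-.006,60); say("gripped")
arm.move_straight(at(S[c],GZ[c]+LIFT[c]),vel=.06); say("lifted")
if arm.sense()["gripper_width"]>.019:
    arm.move_straight(at(-.06,GZ[c]+LIFT[c]),vel=.12); say("off")
    arm.move_straight(at(-.06,HI),vel=.25);say("high")
wrist(arm,viewer,"r3")
cv2.imwrite("pics/r3c.png",cv2.resize(cv2.imread("pics/r3.png")[130:400,130:530],None,fx=1.5,fy=1.5,interpolation=2))
E
```

```text
gripped t14.8 [0.4998 0.0741 0.1091] w0.0182 gf60 [ 0.4 -0.2  1.9]
lifted t15.2 [0.4996 0.0741 0.1239] w0.0178 gf60 [ 0.5  0.3 -1. ]
```

View pics/r3c.png

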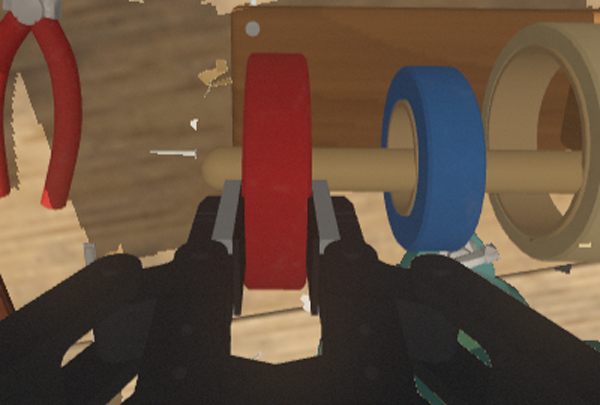

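Red is held with 60 N (width reads 0.018, since the pads give a little). I'll go on: slide it off, then set it in the -y bay.

Run:
```python
from act import *
c="red"
arm.move_straight(at(-.06,GZ[c]+LIFT[c]),vel=.12); say("off")
arm.move_straight(at(-.06,HI),vel=.25);say("high")
put(c,BAY[c],BZ[c],OT)
arm.move_pose([.56,-.40,.36],down(np.pi/2)); arm.wait(.1); wrist(arm,viewer,"d3"); say("view")
cv2.imwrite("pics/d3c.png",cv2.resize(cv2.imread("pics/d3.png")[20:260,190:470],None,fx=2.4,fy=2.4,interpolation=2))
```

```text
off t16.1 [0.4184 0.0895 0.1237] w0.0181 gf60 [ 0.5 -0.6 -1.2]
high t17.0 [0.4173 0.0894 0.3287] w0.0181 gf60 [-0.6  0.8 -1.6]
over t20.2 [ 0.4211 -0.3967  0.0623] w0.0183 gf60 [ 1.   0.4 -1.2]
set hit=True t20.6 [ 0.4204 -0.3963  0.0557] w0.0185 gf60 [-2.1 -0.9 -0.6]
released t20.9 [ 0.4207 -0.3962  0.0558] w0.0350 gf0 [-0.8 -0.1 -1.1]
view t23.9 [ 0.5597 -0.4001  0.3601] w0.0348 gf0 [-0.4  0.3 -0.6]
```

View pics/d3c.png

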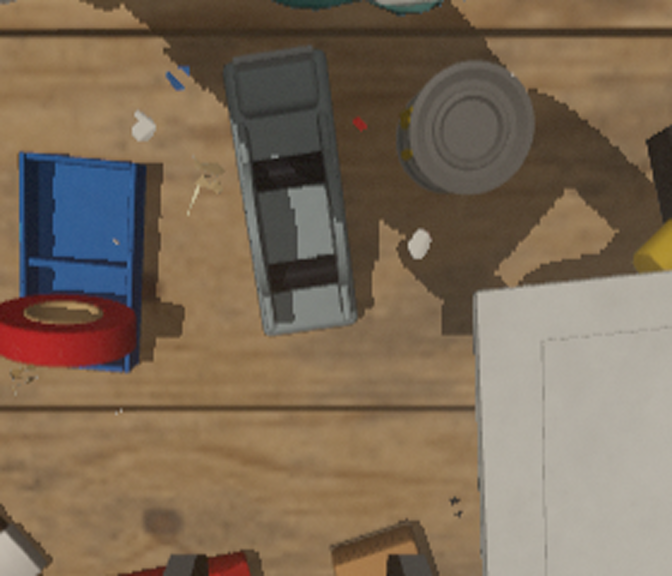

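Red stands upright in its bay at (68,330), and contact came at the expected height. From d3 I'll refine the well using rollers at (289,171) and (303,272), then move blue.

Run:
```python
from act import *
d=load("d3");f=lambda x,y:(190+x/2.4,20+y/2.4)
a,b=onz(d,f(289,171),.035),onz(d,f(303,272),.035);print(a,b,(a+b)/2,np.degrees(np.arctan2(b[1]-a[1],b[0]-a[0])))
print(onz(d,f(295,222),.084), [onz(d,f(*p),.02).round(4)[:2] for p in((267,333),(355,322),(226,58),(325,48))])
off_dowel("blue")
if arm.sense()["gripper_width"]<.0165: raise SystemExit("no blue")
put("blue",BAY["blue"],BZ["blue"],OT)
```

```text
[ 0.5555212  -0.31184557  0.035     ] [ 0.56387004 -0.37037922  0.035     ] [ 0.55969562 -0.3411124   0.035     ] -81.88248063538872
[ 0.55913205 -0.33930793  0.084     ] [array([ 0.5408, -0.4104]), array([ 0.5974, -0.4033]), array([ 0.5188, -0.2489]), array([ 0.5766, -0.2436])]
above t26.6 [0.5579 0.0629 0.1411] w0.0378 gf0 [-0.3 -0.2  0.2]
down hit=False t27.4 [0.5573 0.0632 0.1091] w0.0386 gf0 [0.1 0.3 0.1]
gripped t27.7 [0.5574 0.0632 0.1095] w0.0159 gf59 [-1.  -0.1  4.7]
lifted t28.1 [0.5573 0.0632 0.1238] w0.0162 gf58 [ 0.2  1.1 -1.8]
off t29.4 [0.4182 0.0895 0.1236] w0.0160 gf58 [ 1.1  0.4 -2.4]no blue
```

Blue is held (59 N, about 2 N of weight), so my width threshold was simply too strict. I'll continue.

Run:
```python
from act import *
say("now"); put("blue",BAY["blue"],BZ["blue"],OT)
arm.move_pose([.47,-.20,.36],down(np.pi/2)); arm.wait(.1); wrist(arm,viewer,"b1"); say("view")
cv2.imwrite("pics/b1c.png",cv2.resize(cv2.imread("pics/b1.png")[150:350,200:450],None,fx=2,fy=2,interpolation=2))
```

```text
now t30.4 [0.4172 0.0895 0.3287] w0.0161 gf59 [-0.5  0.1 -2.8]
over t33.4 [ 0.427  -0.335   0.0522] w0.0161 gf59 [ 0.2  0.1 -1.7]
set hit=True t33.8 [ 0.4264 -0.3346  0.0461] w0.0160 gf59 [ 0.1 -0.4 -1.4]
released t34.1 [ 0.4265 -0.3345  0.0462] w0.0344 gf0 [-0.2 -1.   0.1]
view t37.1 [ 0.4699 -0.2003  0.3598] w0.0339 gf0 [-0.9 -0.5  0.2]
```

View pics/b1c.png

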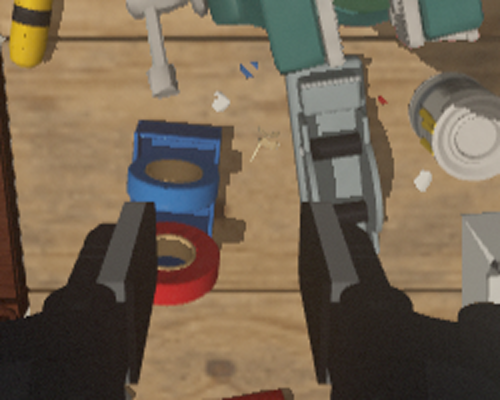

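Both rolls stand in their bays, blue at (172,182) and red at (190,262). Next is the tan roll.

```bash
cat >> act.py <<'E'
WELL=np.array([.5600,-.3411]); OW=down(np.pi/2+np.radians(8.0))
E
python3 - <<'E'
from act import *
off_dowel("tan"); s=arm.sense()
if s["gripper_force"]>40:
    arm.move_straight(at(-.06,.40),vel=.25)
    arm.move_pose([*WELL,.38],OW); say("above well")
wrist(arm,viewer,"t1")
cv2.imwrite("pics/t1c.png",cv2.resize(cv2.imread("pics/t1.png")[130:400,130:530],None,fx=1.5,fy=1.5,interpolation=2))
E
```

```text
above t39.3 [0.6169 0.0516 0.1414] w0.0428 gf0 [ 0.7  0.6 -0.3]
down hit=False t40.0 [0.6163 0.0521 0.1086] w0.0429 gf0 [ 0.6 -0.4 -0.4]
gripped t40.4 [0.6164 0.0521 0.1092] w0.0208 gf59 [-1.6 -0.4  5.4]
lifted t41.0 [0.616  0.052  0.1389] w0.0212 gf59 [-0.7  0.7 -1.6]
off t42.9 [0.418  0.0895 0.139 ] w0.0212 gf59 [ 0.6 -0.2 -1.8]
above well t45.9 [ 0.5603 -0.3402  0.3802] w0.0209 gf59 [-0.1  1.6 -1.7]
```

View pics/t1c.png

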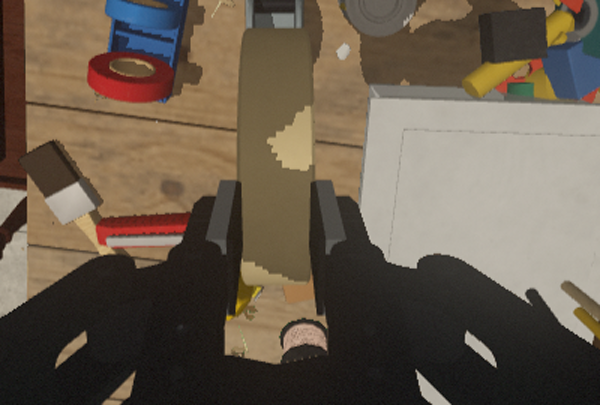

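Tan is held square above the dispenser, so I'll lower it into the well.

Run:
```python
from act import *
put("tan",WELL,.085,OW,.30); say("up")
arm.move_pose([.47,-.22,.36],down(np.pi/2)); arm.wait(.1); wrist(arm,viewer,"t2")
cv2.imwrite("pics/t2c.png",cv2.resize(cv2.imread("pics/t2.png")[100:330,220:500],None,fx=2.2,fy=2.2,interpolation=2))
```

```text
over t47.6 [ 0.5606 -0.3415  0.1047] w0.0209 gf59 [-0.3  0.1 -1. ]
set hit=True t48.0 [ 0.5604 -0.3411  0.0983] w0.0209 gf60 [-1.   0.3  4.4]
released t48.3 [ 0.5598 -0.3409  0.0973] w0.0388 gf0 [ 0.6 -0.1 -0.4]
up t49.5 [ 0.5596 -0.3409  0.2987] w0.0392 gf0 [-0.7  0.9  0.5]
```

View pics/t2c.png

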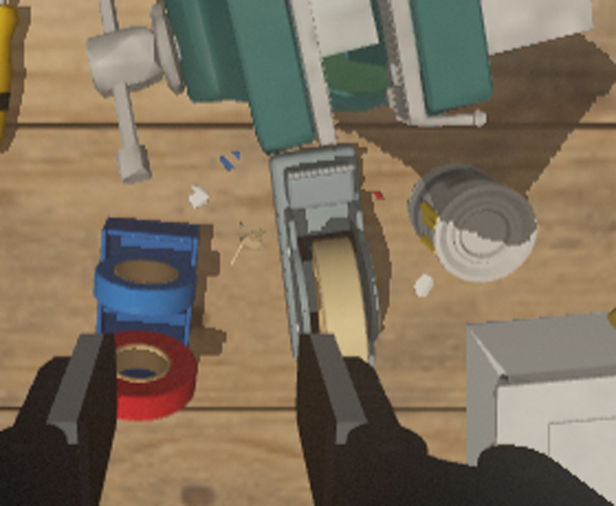

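Tan stands between the cheeks at the expected height, and the tin is upright. Next I'll hang blue back and check it, then red.

Run:
```python
from act import *
from_tray("blue")
if arm.sense()["gripper_force"]<40: raise SystemExit("miss")
hang("blue")
from_tray("red")
if arm.sense()["gripper_force"]<40: raise SystemExit("miss")
arm.move_pose(at(-.06,.36),OD); arm.wait(.2); wrist(arm,viewer,"b2"); say("view")
cv2.imwrite("pics/b2c.png",cv2.resize(cv2.imread("pics/b2.png")[100:400,160:560],None,fx=1.6,fy=1.6,interpolation=2))
```

```text
gripped t54.0 [ 0.4269 -0.3349  0.0459] w0.0161 gf59 [ 0.6 -0.1  2.8]
on t60.2 [0.5568 0.0633 0.1235] w0.0160 gf59 [-1.3  0.1 -2.1]
hung hit=True t60.7 [0.5571 0.0631 0.1104] w0.0159 gf59 [-0.3  0.1  5.3]
released t61.0 [0.5566 0.0632 0.1099] w0.0385 gf0 [-0.4 -0.1  0.4]
gripped t65.9 [ 0.4209 -0.3964  0.0559] w0.0175 gf60 [0.2 0.7 3.3]
view t69.5 [0.4178 0.0892 0.3599] w0.0173 gf60 [-0.5 -0.3 -2.1]
```

View pics/b2c.png

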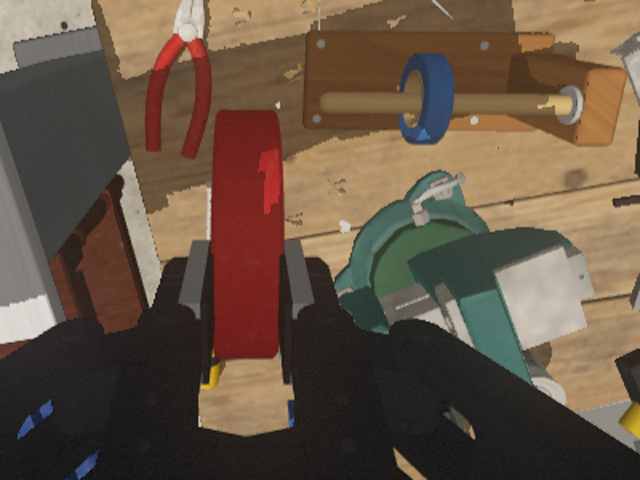

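Blue hangs again mid-dowel at (427,98), and red is held square in front of the free end. I'll hang red, retreat and verify with numbers and one last picture.

Run:
```python
from act import *
hang("red")
arm.move_pose([.50,.06,.36],down(np.pi/2)); arm.wait(.3); d=wrist(arm,viewer,"w3"); say("view")
h=cv2.cvtColor(d["pixels"],cv2.COLOR_RGB2HSV).astype(int)
for c,z in(("red",.1555),("blue",.1495)):
    s=np.arange(-.02,.2,.0005);px=np.array([proj(d,at(k,z)) for k in s]).round().astype(int);q=h[px[:,1],px[:,0]]
    m=(q[:,1]>100)&((abs(q[:,0]-108)<8) if c=="blue" else ((q[:,0]<6)|(q[:,0]>174)))
    print(c,s[m].min(),s[m].max())
arm.move_pose([.42,-.05,.40],down(np.pi/2)); top=viewer.get_image("top")["pixels"][:,:,::-1]
cv2.imwrite("pics/fin.png",np.hstack([cv2.resize(cv2.imread("pics/w3.png")[90:290,250:450],None,fx=2,fy=2),cv2.resize(top[130:330,260:460],None,fx=2,fy=2)]))
```

```text
on t72.2 [0.499  0.0741 0.1234] w0.0178 gf60 [-1.6  0.3 -1.6]
hung hit=True t72.6 [0.4994 0.0741 0.1115] w0.0178 gf61 [-1.5 -0.4  8.9]
released t73.0 [0.499  0.0741 0.111 ] w0.0386 gf0 [ 0.3  0.1 -0.3]
view t74.7 [0.4999 0.0601 0.3593] w0.0391 gf0 [-0.2  0.3  0.1]
red 0.01350000000000003 0.03250000000000004
blue 0.07200000000000008 0.0905000000000001
```

View pics/fin.png

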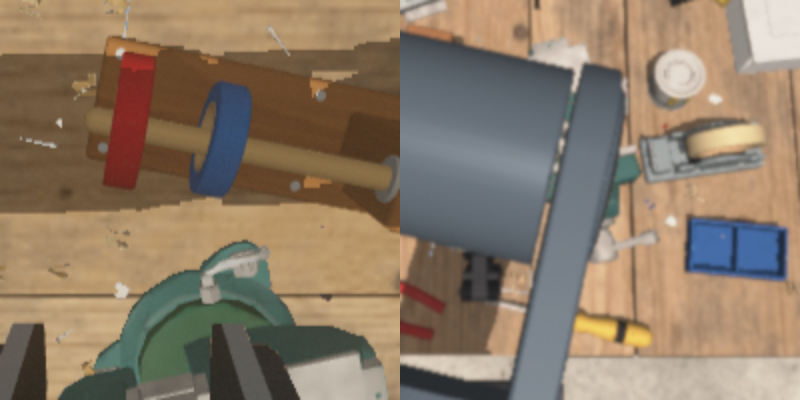

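Red (13.5–32.5 mm) and blue (72–90.5 mm) hang within 1 mm of where they were. Tan is seated in the well, the tray is empty and the tin is upright. The robot touches nothing, so I'll hand in.

```bash
python3 -c "
from plant import workorder; print(workorder.job_done())"
```

```text
the job is handed in; nothing more can be done
None
```

The job is handed in at about 76 s of the 134 s allowed: the tan roll is seated in the dispenser's well, the blue and red rolls hang on the dowel within about 1 mm of where they were, the tin is upright, and the jar was never approached, though I didn't re-check it at the end.

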